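Cover the patch bin at the bag-customising counter

TASK

Close the bin of motif patches with the cover that has a tongue: tuck the tongue fully under the bin's retaining lip, then lower the opposite edge down inside the stop tab so that the cover lies flat, centred and square on the bin's rim. Leave the plain cover without a tongue where it lies, and let go.

Things in the scene. Friction and masses are not known exactly. Their poses are not given: they have to be found in the camera images.
- cover_grip (a point): Middle of the upright wooden grip bar (70 along x, 16 along y, 34 mm high) of the loose plywood cover with a tongue, 0.16 kg; pinch it along y from above. Panel 120 (x) x 116 (y) x 8 mm; a tongue 60 wide, 8 thick sticks out 30 mm from the middle of its -x side. The point is 25 mm above the underside, 82 mm from the tongue's end, 68 mm from the opposite edge. z up; it starts flat on the counter.
- cover_tongue (a point): Middle of the end edge of the cover's tongue, half-way through its thickness; axes as the cover's. From the bar's middle it lies 82 mm to -x and 21 mm down. It cannot go under the lip with the cover level: tilt the cover 10 to 25 degrees, tongue end low. Closed, it lies about x -90, y 0, z 44 mm in the bin's frame (grip x -8, z 65), axes parallel.
- bin: Grey open bin fixed to the counter, patches inside. Origin on the counter, z up. Box x -104 to 76, y -50 to 50 mm; flat rim at z 40 on which the cover lies. Lip at the -x end (robot side), 100 wide: upright with inner face x -98, lip from there to x -66, underside z 64, top z 70. At the +x end a rigid stop tab, 50 wide, inner face x 68, top z 60. Cover length 150 mm goes between upright and tab.
- plain_cover_grip (a point): Middle of the grip bar of another loose plywood cover, a bystander to leave alone: the same 120 x 116 x 8 mm panel and bar, but no tongue; the bar stands on the panel's middle. The point is 25 mm above its underside. It lies flat on the counter.
There are look-alikes about, which are no part of the job. What is shaped like the bin but blue is not meant.

How it is judged:
By the outcome, as a careful person would: the job done as asked, in the order asked, and still so for the second after the job is handed in, with the robot touching nothing.
It also fails if it takes over 35 s, if anything falls off the work surface, if the arm or the gripper's body presses on something with over 40 N, if the wrist force passes 120 N, or if a joint passes its speed limit or range.

ROBOT

A 7-joint arm with a two-finger parallel gripper is mounted at the origin on the work surface. World frame = base frame: x ahead of the robot, y to its left, z up, the work surface at z = 0. Lengths are in m, angles in rad, forces in N, time in s.
With the tool pointing down it reaches from about 0.4 to 0.875 m from the base axis. Payload 19.3 kg.
Tool frame: the origin (TCP) lies midway between the tips of the shut fingers; the grasp point (between the pads) lies 19 mm behind it; z points along the fingers, y is the direction in which the jaws open and shut (so a half turn about z gives the same grasp; the last joint's range is limited). The gripper opens to 85 mm and grips with 20 to 120 N. Pads are 22 mm wide; open, the fingers measure 114 mm over their backs; the gripper's body (76 mm by 85 mm) begins 54 mm behind the grasp point. The pads swing forward as they close: fully open they stand 13 mm farther back than shut.
Start: joints at [-1.3, 0.521, -0.036, 1.599, 0.021, 1.021, -0.113], TCP at [0.209, 0.589, 0.231] pointing down, gripper open.
Joint ranges: [-2.91, 2.91], [-0.3, 2.13], [-1.5, 1.42], [0.17, 2.43], [-1.26, 4.41], [0.16, 1.93], [-2.52, 2.52]. Speed limits (rad/s): [1.89, 1.89, 2.39, 2.39, 3.01, 3.01, 3.01].

INTERFACE

Orientations are given as [roll, pitch, yaw] about the fixed x, y, z axes, in that order (R = Rz(yaw) Ry(pitch) Rx(roll)).
In Python, from workcell import telemetry, cams, workorder gives the robot as it stands. The module is installed in compiled form; this text tells all that it offers.
- The arm moves only by the tool apply_moves, never from a script. Its argument "steps" is a list of rows, each a list of 4 numbers: the shift along the tool's x, y, z in cm, then the turn about the tool's z in rad. A call has exactly 10 rows; each row is the pose to reach, as a shift and turn from the pose commanded when the call began, along the tool's axes at that moment; what a row does not reach only later rows make up. A row lasts 1/12 s, in which the tool goes at most 41.7 mm and 7.16 degrees, less where a joint would pass 70% of its speed; a pose out of reach is approached as far as the arm can. A call with a gripper value outside its range is refused whole. "claw" is the closure, from 0 (fully open) to 1 (shut), set as the call begins (left out, the last holds). The fingers move at their own pace and stop on an object; "force" is the grip in N (left out, the last holds). Time passes only in rows, so rows that repeat a pose let the fingers close, or fill a call up. It gives the time, the measured TCP pose, the force and the opening at its end, in the units of the state.
- telemetry.observe(): the state, without advancing time (a new reading comes with each control period).
- cams.grab_frame(name): name is "scene" or "top"; returns a dict with "color" (400x640x3 uint8, red, green, blue), "mtx" (3x3 intrinsics, pixels), "eye" and "orientation" of the camera in the world. Camera axes: x right, y down, z forward; pixel columns grow to the right and rows downward; lengths in m; the calibration is good to about 2 mm. A picture is of the moment at which its call begins. There is no depth.
- workorder.job_done(): hands the job in, once; it reports no verdict.
Trained networks look in the newest picture that a camera, given by its name, has taken for a name from the list of things; names that differ only in an ending like _2 or _b are one class to them, and where a whole thing is asked for, a point or a joint stands for the part that bears it (a point fixed in the world has none). Each returns a list of dicts, best first, with "score" (0 to 1); they miss things now and then, are a little off and sometimes report something else, mostly with a low value. They report only what shows in the picture. A call takes as long as a camera call. They do not tell look-alikes from the thing itself.
- cams.find_in(camera, name): "box" ([left, top, width, height] in pixels, round what is visible of it).
- cams.pinpoint(camera, name): "uv" ([column, row] in pixels: a listed point, or the origin of a listed thing).
The state is a dict: "clock": time; "qpos": joint angles; "qd": joint speeds; "joint_efforts": joint torques, N m; "position": TCP position; "tool_rot": TCP orientation; "force": force on the tool from outside, world axes, zero at the start; "moment": the same for the moment, N m; "grip_width": finger opening in m.
Only numpy, scipy, OpenCV 4.12 (cv2) and the standard library are available. Lean on these libraries where they do the work, as an engineer would, in place of code of your own. Each camera call takes 0.05 s, during which the arm holds its last target. There are 200 camera calls.

## Working session

There is one attempt and no reset: what is moved stays moved. The work goes in short steps, Python scripts to look and compute and a tool call to move; the robot and the scene stay as the last step left them, time stands still between calls to the robot, and variables do not carry over. Pictures are saved under pics/ and viewed, about 8 in all and at most 12, crops included, and the job is handed in when it is done.

Besides the shell and the picture viewer there is one more tool, called as name(argument=value, ...) on one line, values as JSON. apply_moves: Moves the arm, as the interface text tells. Its arguments: {"type":"object","properties":{"steps":{"type":"array"},"claw":{"type":"number"},"force":{"type":"number"}},"required":["steps"]}

```bash
mkdir -p pics; cat > h.py <<'E'
import numpy as np, cv2
from scipy.spatial.transform import Rotation as R
from workcell import telemetry, cams, workorder
def cam(f):
    o=np.array(f["orientation"],float)
    M=o if o.shape==(3,3) else (R.from_euler('xyz',o).as_matrix() if o.size==3 else R.from_quat(o).as_matrix())
    return np.array(f["mtx"],float),np.array(f["eye"],float),M
def px2w(f,uv,z):
    K,e,M=cam(f); d=M@np.linalg.inv(K)@np.array([uv[0],uv[1],1.]); return e+d*(z-e[2])/d[2]
def w2px(f,p):
    K,e,M=cam(f); q=K@(M.T@(np.array(p)-e)); return q[:2]/q[2]
def save(n,img): cv2.imwrite(f"pics/{n}.png",img[...,::-1])
E
python3 - <<'E'
from h import *
s=telemetry.observe(); print(s)
for c in ("scene","top"):
    f=cams.grab_frame(c); print(c,f["eye"],f["orientation"],f["mtx"]); save(c+"0",f["color"])
    for n,z in (("cover_grip",.025),("cover_tongue",.004),("bin",0),("plain_cover_grip",.025)):
        for r in cams.pinpoint(c,n): print(n,np.round(r["uv"],1),round(r["score"],2),np.round(px2w(f,r["uv"],z),4))
E
```

```text
{'clock': 0.0, 'qpos': array([-1.3002442 ,  0.52200599, -0.03632389,  1.59997616,  0.02116208,
        1.02113622, -0.11282629]), 'qd': array([ 0.00080965, -0.000115  ,  0.0008205 ,  0.00108446, -0.00137347,
        0.00013041, -0.00016637]), 'joint_efforts': array([-1.61689750e-03, -9.27094030e+01,  1.97933950e+00, -3.69932628e+01,
        1.77406211e-02,  8.24242656e-03,  3.91452545e-05]), 'position': array([0.20878735, 0.58873886, 0.23074217]), 'tool_rot': array([-3.14045140e+00,  5.19600961e-05,  2.80078085e+00]), 'force': array([0.35155514, 0.3310495 , 1.18339347]), 'moment': array([0.05648584, 0.03636225, 0.02985282]), 'grip_width': 0.08505878448926026}
scene [ 1.20426198 -0.18999396  0.68767753] [-2.26039638e+00  1.15150845e-03  1.30411087e+00] [[457.12658857   0.         315.02250118]
 [  0.         457.12658857 200.61143969]
 [  0.           0.           1.        ]]
cover_grip [201.3 252.7] 0.81 [ 0.5267 -0.2418  0.025 ]
cover_tongue [184.4 242. ] 0.84 [ 0.464  -0.2755  0.004 ]
bin [404.  158.3] 0.89 [0.2916 0.3041 0.    ]
bin [417.3 220.3] 0.55 [0.5276 0.2322 0.    ]
plain_cover_grip [324.6 225.9] 0.96 [0.5162 0.0184 0.025 ]
top [0.36263113 0.01280572 1.05240059] [-3.06659595 -0.01118152 -1.54164934] [[397.65513433   0.         313.02138208]
 [  0.         397.65513433 202.8742052 ]
 [  0.           0.           1.        ]]
cover_grip [409.4 167. ] 0.91 [ 0.5418 -0.2457  0.025 ]
cover_tongue [416.8 199.8] 0.97 [ 0.4582 -0.2716  0.004 ]
bin [226.5 167.2] 0.89 [0.5304 0.2367 0.    ]
bin [201.4 259. ] 0.66 [0.286  0.2912 0.    ]
plain_cover_grip [315.2 176. ] 0.64 [ 5.105e-01 -1.000e-04  2.500e-02]
```

View pics/top0.png

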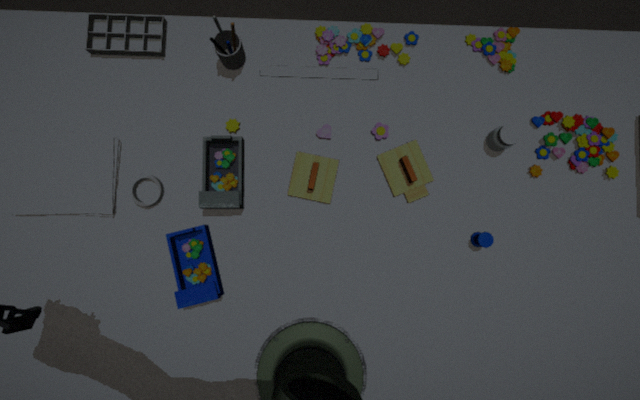

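View pics/scene0.png

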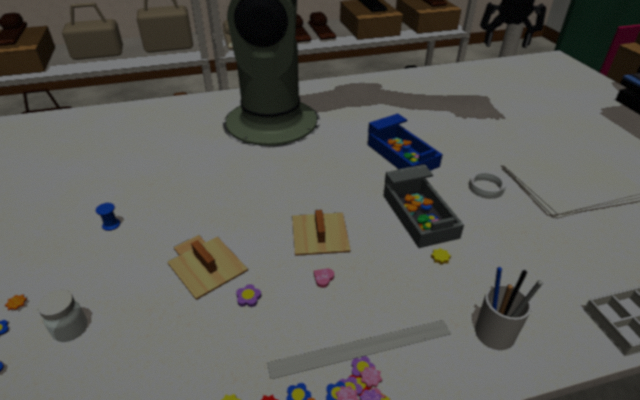

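```bash
python3 - <<'E'
from h import *
def crop(n,x,y,w,h):
    a=cv2.imread(f"pics/{n}0.png")[y:y+h,x:x+w]; a=cv2.resize(a,(400,300),interpolation=cv2.INTER_CUBIC); return np.clip(a*1.6,0,255).astype(np.uint8)
o=np.vstack([np.hstack([crop("top",180,125,80,60*1+0),crop("top",365,125,80,60)]),np.hstack([crop("scene",370,160,100,75),crop("scene",160,225,100,75)])])
o=np.vstack([np.hstack([crop("top",165,120,120,90),crop("top",345,120,120,90)]),np.hstack([crop("scene",365,160,120,90),crop("scene",150,222,120,90)])])
cv2.imwrite("pics/crops.png",o)
E
```

```text
(no output)
```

View pics/crops.png

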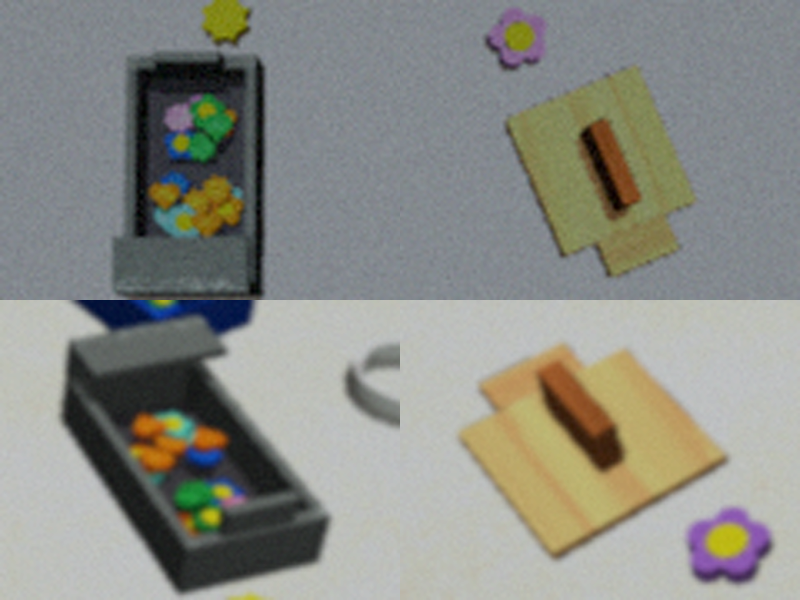

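```bash
cat > fit.py <<'E'
from h import *
from scipy.optimize import least_squares
def fit(obs,x0,z0=0):
    def res(p):
        Rz=R.from_euler('z',p[2]).as_matrix()
        return np.concatenate([w2px(f,Rz@np.array(m)/1e3+[p[0],p[1],z0])-uv for f,m,uv in obs])
    s=least_squares(res,x0,loss='soft_l1'); r=res(s.x).reshape(-1,2)
    return s.x,r
E
cat > m.py <<'E'
from fit import *
T=cams.grab_frame("top");S=cams.grab_frame("scene")
t=lambda ox,oy,x,y:np.array([ox+(x+.5)*.3-.5,oy+(y+.5)*.3-.5])
cov=[(T,(68,58,8),t(345,120,107,118)),(T,(68,-58,8),t(345,120,238,67)),(T,(-52,-58,8),t(345,120,295,202)),(T,(-52,58,8),t(345,120,162,256)),(T,(-82,30,8),t(345,120,210,276)),(T,(-82,-30,8),t(345,120,280,248)),
(S,(-52,-58,8),t(150,222,60,132)),(S,(68,58,8),t(150,222,327,159)),(S,(68,-58,8),t(150,222,155,254)),(S,(-52,58,8),t(150,222,230,50)),(S,(-82,-30,8),t(150,222,80,85)),(S,(-82,30,8),t(150,222,168,45))]
bn=[(T,(76,50,40),t(165,120,127,57)),(T,(-66,50,70),t(165,120,113,236)),(T,(-104,50,70),t(165,120,113,290)),(T,(-66,-50,70),t(165,120,250,237)),
(S,(76,-50,40),t(365,160,180,246)),(S,(76,50,40),t(365,160,328,218)),(S,(-66,50,70),t(365,160,228,50)),(S,(-66,-50,70),t(365,160,79,77)),(S,(-104,-50,70),t(365,160,70,43)),(S,(-104,50,70),t(365,160,203,17))]
for n,o,x0 in (("cover",cov,(.535,-.245,.4)),("bin",bn,(.53,.235,0))):
    for tag,oo in (("both",o),("top",[a for a in o if a[0] is T]),("scene",[a for a in o if a[0] is S])):
        p,r=fit(oo,x0); print(n,tag,np.round(p,4),"rms",round(float(np.sqrt((r**2).mean())),2)); 
        if tag=="both": print(np.round(r,1).tolist())
for c,f in (("top",T),("scene",S)):
    print(c,[np.round(px2w(f,r["uv"],.025),4) for r in cams.pinpoint(c,"cover_grip")],[np.round(px2w(f,r["uv"],0),4) for r in cams.pinpoint(c,"bin")])
E
python3 m.py
```

```text
cover both [ 0.538  -0.2384  0.4104] rms 1.03
[[-1.6, -1.2], [-0.9, -1.7], [-0.5, -0.9], [-0.8, -0.9], [-1.1, -0.3], [-1.2, -0.3], [-1.0, -0.6], [-0.2, -1.0], [-1.7, -0.1], [-1.2, -1.1], [-0.6, -0.9], [-1.1, -1.4]]
cover top [ 0.5357 -0.2411  0.411 ] rms 0.44
cover scene [ 0.5408 -0.2365  0.4111] rms 0.49
bin both [0.5278 0.2408 0.0282] rms 1.07
[[-0.0, -0.4], [-0.3, -0.6], [-0.6, -1.4], [-0.9, -0.8], [0.1, 0.2], [-1.1, -1.0], [-1.2, -0.5], [3.2, -0.9], [-0.9, -0.3], [-1.5, 0.2]]
bin top [0.526  0.2398 0.0348] rms 0.32
bin scene [0.5296 0.2413 0.016 ] rms 1.21
top [array([ 0.5347, -0.2408,  0.025 ])] [array([0.2822, 0.2952, 0.    ]), array([0.5305, 0.2431, 0.    ])]
scene [array([ 0.5321, -0.2389,  0.025 ])] [array([0.5247, 0.2333, 0.    ]), array([0.2947, 0.3084, 0.    ])]
```

apply_moves(steps=[[-3.2, -1.9, 0, 0.12], [-6.5, -3.8, 0, 0.24], [-9.7, -5.7, 0, 0.36], [-13, -7.6, 0, 0.48], [-16.2, -9.5, 0, 0.6], [-19.4, -11.5, 0, 0.72], [-22.7, -13.4, 0, 0.84], [-25.9, -15.3, 0, 0.96], [-29.2, -17.2, 0, 1.08], [-32.4, -19.1, 0, 1.2]], claw=0, force=25)

```text
clock: 1.63
position: [0.4515, 0.2992, 0.2316]
tool_rot: [3.141, -0.0, 1.595]
force: [0.8, 0.2, 0.5]
grip_width: 0.0857
```

```bash
cat >> h.py <<'E'
def rel(xyz,yaw):
    s=telemetry.observe(); M=R.from_euler('xyz',s["tool_rot"]).as_matrix()
    d=M.T@(np.array(xyz)-s["position"])*100
    cur=np.arctan2(M[1,0],M[0,0]); t=(cur-yaw+np.pi)%(2*np.pi)-np.pi
    print("t",round(s["clock"],2),"pos",np.round(s["position"],4),"rpy",np.round(s["tool_rot"],3),"q",np.round(s["qpos"],2),"F",np.round(s["force"],1),"w",round(s["grip_width"],4)); print("go",np.round(d,2),"turn",round(t,3))
E
python3 -c "
from h import *
rel((.538,-.2385,.15),.41)"
```

```text
t 1.63 pos [0.4515 0.2992 0.2316] rpy [ 3.141 -0.     1.595] q [-0.93  0.4   0.32  1.83 -0.16  0.93 -0.52] F [0.8 0.2 0.5] w 0.0857
go [-53.96   7.35   8.14] turn 1.185
```

apply_moves(steps=[[-3.8, 0.5, 0, 0.12], [-7.6, 1, 0, 0.24], [-11.4, 1.5, 0, 0.36], [-15.2, 2, 0, 0.48], [-19, 2.6, 0, 0.6], [-22.8, 3.1, 0, 0.72], [-26.6, 3.6, 0, 0.84], [-30.4, 4.1, 0, 0.96], [-34.2, 4.6, 0, 1.08], [-38, 5.2, 0, 1.185]])

```text
clock: 2.47
position: [0.5138, -0.0793, 0.2316]
tool_rot: [3.142, -0.001, 0.41]
force: [0.6, 0.6, -1.1]
grip_width: 0.0853
```

```bash
python3 -c "
from h import *
rel((.538,-.2385,.09),.41)"
```

```text
t 2.47 pos [ 0.5138 -0.0793  0.2316] rpy [ 3.142e+00 -1.000e-03  4.100e-01] q [-0.47  0.43  0.69  1.9  -0.34  0.93 -0.78] F [ 0.6  0.6 -1.1] w 0.0853
go [-4.14 15.57 14.16] turn -0.0
```

apply_moves(steps=[[-1, 3.5, 1, 0], [-2, 7, 2.5, 0], [-3, 10.5, 5, 0], [-3.8, 13.5, 7.5, 0], [-4.1, 15.2, 9.5, 0], [-4.1, 15.6, 11.5, 0], [-4.1, 15.6, 13.2, 0], [-4.1, 15.6, 14.2, 0], [-4.1, 15.6, 14.2, 0], [-4.1, 15.6, 14.2, 0]])

```text
clock: 3.3
position: [0.5394, -0.2366, 0.0896]
tool_rot: [-3.141, 0.0, 0.416]
force: [-0.0, 0.6, 1.4]
grip_width: 0.0852
```

```bash
python3 - <<'E'
from h import *
rel((.538,-.2385,.014),.41)
T=cams.grab_frame("top");S=cams.grab_frame("scene")
o=[]
for f,(x,y) in ((T,(345,110)),(S,(130,190))):
    a=f["color"][y:y+105,x:x+140].astype(float)*1.6; o.append(cv2.resize(np.clip(a,0,255).astype(np.uint8),(400,300),interpolation=cv2.INTER_CUBIC))
save("hover",np.hstack(o))
E
```

```text
t 3.3 pos [ 0.5394 -0.2366  0.0896] rpy [-3.141  0.     0.416] q [-0.04  0.72  0.52  1.83 -0.52  0.73 -0.39] F [-0.   0.6  1.4] w 0.0852
go [-0.2   0.12  7.56] turn 0.006
```

View pics/hover.png

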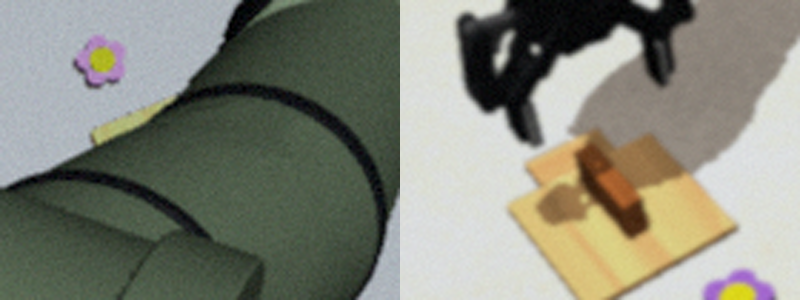

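apply_moves(steps=[[-0.1, 0.1, 1.5, 0.006], [-0.1, 0.1, 3, 0.006], [-0.1, 0.1, 4.5, 0.006], [-0.1, 0.1, 5.8, 0.006], [-0.1, 0.1, 6.8, 0.006], [-0.1, 0.1, 7.4, 0.006], [-0.1, 0.1, 7.5, 0.006], [-0.1, 0.1, 7.5, 0.006], [-0.1, 0.1, 7.5, 0.006], [-0.1, 0.1, 7.5, 0.006]])

```text
clock: 4.23
position: [0.5391, -0.2383, 0.015]
tool_rot: [3.141, -0.001, 0.41]
force: [-0.3, 0.3, -0.2]
grip_width: 0.086
```

apply_moves(steps=[[0, 0, 0, 0], [0, 0, 0, 0], [0, 0, 0, 0], [0, 0, 0, 0], [0, 0, 0, 0], [0, 0, 0, 0], [0, 0, 0, 0], [0, 0, 0, 0], [0, 0, 0, 0], [0, 0, 0, 0]], claw=1, force=30)

```text
clock: 5.07
position: [0.5389, -0.2382, 0.0144]
tool_rot: [3.141, -0.0, 0.41]
force: [-0.2, 0.2, 5.1]
grip_width: 0.0154
```

```bash
python3 -c "
from h import *
rel((.56,-.15,.19),.03)"
```

```text
t 5.07 pos [ 0.5389 -0.2382  0.0144] rpy [ 3.141 -0.     0.41 ] q [ 0.02  0.83  0.44  1.84 -0.59  0.6  -0.33] F [-0.2  0.2  5.1] w 0.0154
go [  5.45  -7.24 -17.56] turn 0.38
```

apply_moves(steps=[[0, 0, -1, 0], [0, 0, -2.5, 0], [0, 0, -4.5, 0], [0.5, -0.5, -7, 0.05], [1.5, -1.5, -9.5, 0.1], [2.5, -3, -12, 0.17], [3.5, -4.5, -14.5, 0.24], [4.5, -6, -16.5, 0.31], [5.5, -7.2, -17.5, 0.36], [5.5, -7.2, -17.5, 0.38]])

```text
clock: 5.9
position: [0.5622, -0.1469, 0.1916]
tool_rot: [-3.14, -0.003, 0.03]
force: [1.1, 0.3, -2.1]
grip_width: 0.0154
```

```bash
python3 - <<'E'
from h import *
rel((.552,.24,.19),.03)
S=cams.grab_frame("scene"); save("lift",np.clip(S["color"][0:300,120:520].astype(float)*1.4,0,255).astype(np.uint8))
E
```

```text
t 5.9 pos [ 0.5622 -0.1469  0.1916] rpy [-3.14e+00 -3.00e-03  3.00e-02] q [-0.35  0.62  0.75  1.79 -0.51  0.94 -0.92] F [ 1.1  0.3 -2.1] w 0.0154
go [  0.15 -38.7    0.21] turn 0.0
```

View pics/lift.png

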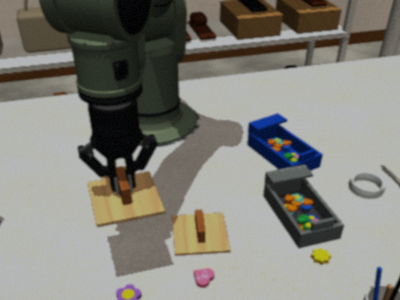

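```bash
python3 - <<'E'
from h import *
T=cams.grab_frame("top");S=cams.grab_frame("scene")
P=[(.526,.2398,.0348),(.528,.2405,.0282)]
o=[]
for f,(x,y) in ((T,(185,120)),(S,(375,155))):
    k=5;a=np.clip(f["color"][y:y+100,x:x+80].astype(float)*1.6,0,255).astype(np.uint8)
    a=cv2.resize(a,None,fx=k,fy=k,interpolation=cv2.INTER_CUBIC)
    for p,c in zip(P[1:],[(255,255,0)]):
        Rz=R.from_euler('z',p[2]).as_matrix()
        for l in ([(76,50,40),(76,-50,40),(-104,-50,40),(-104,50,40)],[(-66,50,70),(-66,-50,70),(-104,-50,70),(-104,50,70)],[(68,25,60),(68,-25,60),(76,-25,60),(76,25,60)]):
            q=[(w2px(f,Rz@np.array(m)/1e3+[p[0],p[1],0])-[x,y]+.5)*k for m in l]
            cv2.polylines(a,[np.int32(np.round(q))],True,c,1)
    o.append(a)
save("ov",np.hstack(o))
E
```

```text
(no output)
```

View pics/ov.png

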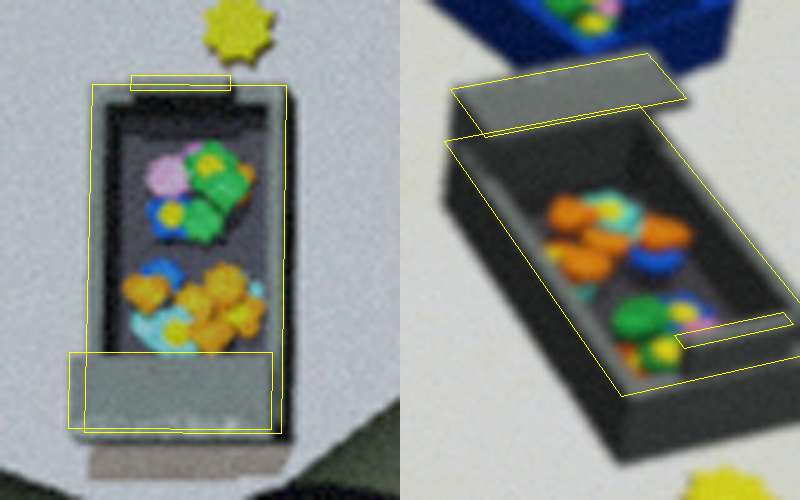

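```bash
cat > edge.py <<'E'
from h import *
from scipy.optimize import minimize
def gm(f):
    g=cv2.GaussianBlur(cv2.cvtColor(f["color"],cv2.COLOR_RGB2GRAY).astype(np.float32),(0,0),1.0)
    return cv2.Sobel(g,cv2.CV_32F,1,0),cv2.Sobel(g,cv2.CV_32F,0,1)
def score(p,views,segs):
    Rz=R.from_euler('z',p[2]).as_matrix(); tot=0
    for f,(gx,gy),ids in views:
        for i in ids:
            a,b=[w2px(f,Rz@np.array(m)/1e3+[p[0],p[1],0]) for m in segs[i]]
            n=np.array([-(b-a)[1],(b-a)[0]])/np.linalg.norm(b-a); q=(a+np.linspace(.05,.95,40)[:,None]*(b-a)).astype(np.float32)
            r=lambda g:cv2.remap(g,q[:,:1],q[:,1:],cv2.INTER_LINEAR)
            tot+=np.abs((r(gx)*n[0]+r(gy)*n[1]).mean())
    return -tot
def best(p0,views,segs):
    return min((minimize(lambda v:score([p0[0]+v[0]/1e3,p0[1]+v[1]/1e3,p0[2]+v[2]/100],views,segs),s,method="Nelder-Mead",options=dict(initial_simplex=np.array(s)+[[0,0,0],[2,0,0],[0,2,0],[0,0,2]])) for s in [(0,0,0),(2,2,1),(-2,-2,-1),(0,0,-2)]),key=lambda r:r.fun)
SEG=[((76,50,40),(76,25,40)),((76,50,40),(-66,50,40)),((76,-50,40),(-66,-50,40)),((-66,50,70),(-66,-50,70)),((-66,50,70),(-104,50,70)),((-66,-50,70),(-104,-50,70)),((-104,50,70),(-104,-50,70)),((76,-50,40),(76,50,40)),((76,-50,0),(76,50,0))]
E
python3 - <<'E'
from edge import *
T=cams.grab_frame("top");S=cams.grab_frame("scene")
vt=(T,gm(T),[0,1,3,4,5]); vs=(S,gm(S),[1,2,3,4,5,6,7,8])
p0=np.array([.528,.2405,.02])
for n,v in (("top",[vt]),("scene",[vs]),("both",[vt,vs])):
    r=best(p0,v,SEG); print(n,np.round(p0+r.x*[1e-3,1e-3,1e-2],4),r.fun, score(p0,v,SEG))
E
```

```text
top [ 0.5237  0.2347 -0.0267] -439.706916895191 -363.50766550854803
scene [0.5293 0.2433 0.0301] -646.0254626647858 -575.741618640531
both [0.5287 0.2416 0.0316] -953.8636622961242 -939.2492841490789
```

apply_moves(steps=[[0.1, -2, 0, 0], [0.3, -5.5, 0, 0], [0.5, -9.5, 0, 0], [0.7, -13.5, 0, 0], [0.9, -17.5, 0, 0], [1.1, -21.5, 0, 0], [1.3, -25.5, 0, 0], [1.4, -29.5, 0, 0], [1.4, -33.5, 0, 0], [1.4, -37, 0, 0]])

```text
clock: 6.98
position: [0.5631, 0.2219, 0.1888]
tool_rot: [3.141, 0.001, 0.03]
force: [0.4, 0.5, -2.1]
grip_width: 0.0154
```

```bash
python3 - <<'E'
from h import *
rel((.565,.243,.085),.03)
E
```

```text
t 6.98 pos [0.5631 0.2219 0.1888] rpy [3.141e+00 1.000e-03 3.000e-02] q [-0.97  0.67  0.77  1.72 -0.55  0.98 -1.53] F [ 0.4  0.5 -2.1] w 0.0154
go [ 0.27 -2.1  10.37] turn 0.0
```

apply_moves(steps=[[0.1, -1, 0.5, 0], [0.2, -1.8, 2, 0], [0.2, -2, 4, 0], [0.2, -2, 6, 0], [0.2, -2, 8, 0], [0.2, -2, 9.5, 0], [0.2, -2, 10.3, 0], [0.2, -2, 10.3, 0], [0.2, -2, 10.3, 0], [0.2, -2, 10.3, 0]])

```text
clock: 7.82
position: [0.5655, 0.2395, 0.087]
tool_rot: [-3.141, -0.001, 0.029]
force: [1.3, 0.0, -1.4]
grip_width: 0.0157
```

```bash
python3 - <<'E'
from h import *
rel((.565,.243,.0675),.03)
S=cams.grab_frame("scene"); x,y=350,90
save("stage",cv2.resize(np.clip(S["color"][y:y+160,x:x+160].astype(float)*1.6,0,255).astype(np.uint8),(560,560),interpolation=cv2.INTER_CUBIC))
E
```

```text
t 7.82 pos [0.5655 0.2395 0.087 ] rpy [-3.141e+00 -1.000e-03  2.900e-02] q [-0.92  0.8   0.67  1.76 -0.66  0.81 -1.47] F [ 1.3  0.  -1.4] w 0.0157
go [-0.04 -0.35  1.95] turn -0.001
```

View pics/stage.png

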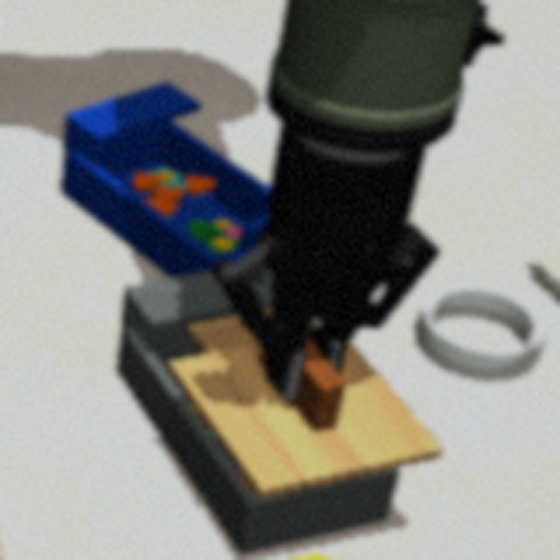

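apply_moves(steps=[[0, -0.3, 0.3, 0], [0, -0.3, 0.6, 0], [0, -0.3, 0.9, 0], [0, -0.3, 1.1, 0], [0, -0.3, 1.3, 0], [0, -0.3, 1.5, 0], [0, -0.3, 1.7, 0], [0, -0.3, 1.9, 0], [0, -0.3, 1.9, 0], [0, -0.3, 1.9, 0]], force=20)

```text
clock: 8.7
position: [0.5632, 0.2433, 0.0677]
tool_rot: [-3.141, 0.003, 0.03]
force: [-16.8, -0.4, 20.3]
grip_width: 0.0157
```

```bash
cat > tilt.py <<'E'
from h import *
from scipy.optimize import least_squares
# tilt of held cover from scene orange/yellow mask silhouette: print networks' tongue & grip points
s=telemetry.observe(); S=cams.grab_frame("scene")
print("F",np.round(s["force"],1),"pos",np.round(s["position"],4),"w",s["grip_width"])
for n in ("cover_grip","cover_tongue"): print(n,[(np.round(r["uv"],1),round(r["score"],2)) for r in cams.pinpoint("scene",n)])
g=s["position"]
for deg in (0,5,10,15,20):   # pivot: grasp point 19mm above TCP, 33 mm above underside
    a=np.radians(deg);c,n=np.cos(a),np.sin(a);Rz=R.from_euler('z',s["tool_rot"][2]).as_matrix();o=g+[0,0,.019]
    f=lambda X,Z,Y=0:w2px(S,o+Rz@(np.array([X*c-Z*n,Y,X*n+Z*c])/1e3))
    print(deg,"tongue",np.round(f(-82,-29),1),"grip",np.round(f(0,-8),1),"+x edge -y,+y corner",np.round(f(68,-25,-58),1),np.round(f(68,-25,58),1))
E
python3 tilt.py; python3 - <<'E'
from h import *
S=cams.grab_frame("scene"); x,y=350,90
save("tilt1",cv2.resize(np.clip(S["color"][y:y+160,x:x+160].astype(float)*1.6,0,255).astype(np.uint8),(560,560),interpolation=cv2.INTER_CUBIC))
E
```

```text
F [-16.8  -0.4  20.3] pos [0.5632 0.2433 0.0677] w 0.01569742805835297
cover_grip [(array([433.8, 203.2]), 0.69)]
cover_tongue [(array([413.3, 188.5]), 0.56)]
0 tongue [415.6 187.2] grip [434.9 202.3] +x edge -y,+y corner [423.8 235.6] [475.5 223.9]
5 tongue [415.7 190.4] grip [435.  202.5] +x edge -y,+y corner [424.7 234. ] [476.7 222.3]
10 tongue [416.  193.7] grip [435.2 202.7] +x edge -y,+y corner [425.5 232.2] [477.7 220.4]
15 tongue [416.4 196.9] grip [435.4 202.8] +x edge -y,+y corner [426.2 230.1] [478.7 218.4]
20 tongue [417.  200.2] grip [435.6 202.9] +x edge -y,+y corner [426.8 227.8] [479.5 216.1]
```

View pics/tilt1.png

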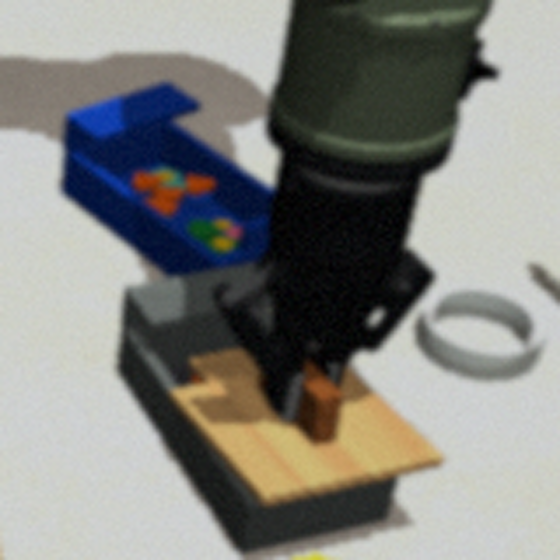

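apply_moves(steps=[[0, 0, -0.6, 0], [0.5, 0, -1.2, 0], [1.5, 0, -1.3, 0], [2.4, 0, -1.2, 0], [2.4, 0, -0.8, 0], [2.2, 0, -0.6, 0], [1.9, 0, -0.4, 0], [1.6, 0, -0.2, 0], [1.3, 0, 0, 0], [1.0, 0, 0, 0]])

```text
clock: 9.73
position: [0.5752, 0.2433, 0.0677]
tool_rot: [-3.141, -0.002, 0.03]
force: [-0.4, 0.6, -2.5]
grip_width: 0.0157
```

```bash
python3 tilt.py; python3 - <<'E'
from h import *
S=cams.grab_frame("scene"); x,y=350,90
save("tilt2",cv2.resize(np.clip(S["color"][y:y+160,x:x+160].astype(float)*1.6,0,255).astype(np.uint8),(560,560),interpolation=cv2.INTER_CUBIC))
E
```

```text
F [-0.4  0.6 -2.5] pos [0.5752 0.2433 0.0677] w 0.015716907171072908
cover_grip [(array([436.4, 205.2]), 0.92)]
cover_tongue [(array([417. , 200.4]), 0.7)]
0 tongue [417.9 190.4] grip [437.6 205.9] +x edge -y,+y corner [426.5 239.7] [478.6 227.8]
5 tongue [418.1 193.6] grip [437.7 206.1] +x edge -y,+y corner [427.5 238.1] [479.9 226.2]
10 tongue [418.3 196.9] grip [437.9 206.3] +x edge -y,+y corner [428.3 236.3] [481.  224.4]
15 tongue [418.8 200.2] grip [438.1 206.4] +x edge -y,+y corner [429.  234.3] [481.9 222.3]
20 tongue [419.3 203.5] grip [438.3 206.5] +x edge -y,+y corner [429.6 232. ] [482.8 220. ]
```

View pics/tilt2.png

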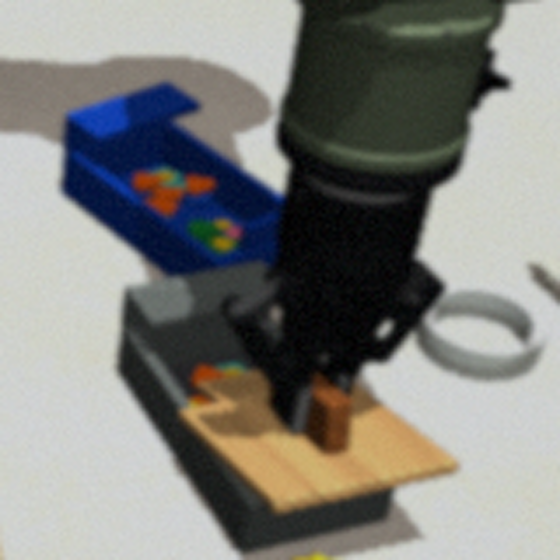

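apply_moves(steps=[[0, 0, -0.4, 0], [0, 0, -0.9, 0], [-0.5, 0, -0.95, 0], [-1.3, 0, -0.95, 0], [-2.2, 0, -0.95, 0], [-3.1, 0, -0.95, 0], [-4, 0, -0.95, 0], [-4.6, 0, -0.95, 0], [-5, 0, -0.95, 0], [-5, 0, -0.95, 0]])

```text
clock: 10.77
position: [0.524, 0.2421, 0.0768]
tool_rot: [-3.141, 0.0, 0.03]
force: [0.0, 0.4, -1.1]
grip_width: 0.0158
```

```bash
python3 tilt.py; python3 - <<'E'
from h import *
rel((.513,.2415,.077),.03)
S=cams.grab_frame("scene"); x,y=360,110
save("ins",cv2.resize(np.clip(S["color"][y:y+140,x:x+140].astype(float)*1.7,0,255).astype(np.uint8),(560,560),interpolation=cv2.INTER_CUBIC))
E
```

```text
F [ 0.   0.4 -1.1] pos [0.524  0.2421 0.0768] w 0.015802556387735603
cover_grip [(array([426.9, 185.3]), 0.96)]
cover_tongue [(array([411.8, 179.5]), 0.86)]
0 tongue [408.4 174. ] grip [426.7 187.8] +x edge -y,+y corner [415.4 219.4] [466.1 208.4]
5 tongue [408.5 177.2] grip [426.8 188. ] +x edge -y,+y corner [416.3 217.8] [467.2 206.8]
10 tongue [408.8 180.4] grip [427.  188.1] +x edge -y,+y corner [417.  215.9] [468.2 204.9]
15 tongue [409.2 183.6] grip [427.1 188.2] +x edge -y,+y corner [417.6 213.8] [469.  202.8]
20 tongue [409.8 186.9] grip [427.3 188.3] +x edge -y,+y corner [418.2 211.5] [469.8 200.5]
t 10.92 pos [0.5252 0.2419 0.0769] rpy [ 3.142 -0.     0.03 ] q [-0.97  0.77  0.65  1.87 -0.68  0.74 -1.47] F [ 0.1 -0.3 -1. ] w 0.0154
go [-1.22  0.01 -0.01] turn -0.0
```

View pics/ins.png

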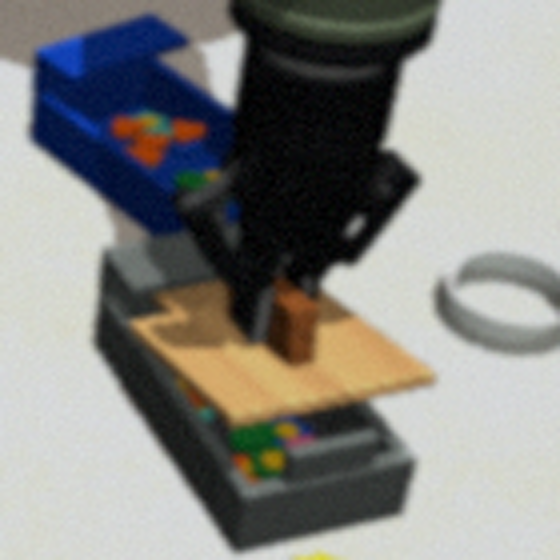

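apply_moves(steps=[[-0.3, 0, 0, 0], [-0.6, 0, 0, 0], [-0.9, 0, 0, 0], [-1.2, 0, 0, 0], [-1.3, 0, 0, 0], [-1.3, 0, 0.2, 0], [-1.3, 0, 0.4, 0], [-1.3, 0, 0.5, 0], [-1.3, 0, 0.5, 0], [-1.3, 0, 0.5, 0]])

```text
clock: 11.8
position: [0.5119, 0.2414, 0.0717]
tool_rot: [3.141, 0.0, 0.03]
force: [0.4, -0.3, -2.3]
grip_width: 0.0155
```

apply_moves(steps=[[0, 0, 0.1, 0], [0.05, 0, 0.2, 0], [0.1, 0, 0.3, 0], [0.15, 0, 0.4, 0], [0.2, 0, 0.5, 0], [0.3, 0, 0.6, 0], [0.35, 0, 0.7, 0], [0.4, 0, 0.8, 0], [0.5, 0, 0.9, 0], [0.5, 0, 0.9, 0]])

```text
clock: 12.63
position: [0.5167, 0.2416, 0.0627]
tool_rot: [-3.142, 0.001, 0.03]
force: [-1.5, 0.3, 2.5]
grip_width: 0.0153
```

apply_moves(steps=[[0.05, 0, 0.1, 0], [0.1, 0, 0.2, 0], [0.15, 0, 0.3, 0], [0.2, 0, 0.4, 0], [0.25, 0, 0.5, 0], [0.3, 0, 0.6, 0], [0.35, 0, 0.65, 0], [0.4, 0, 0.7, 0], [0.4, 0, 0.75, 0], [0.4, 0, 0.75, 0]])

```text
clock: 13.47
position: [0.5219, 0.2418, 0.0558]
tool_rot: [-3.141, -0.002, 0.029]
force: [2.0, -0.7, 8.3]
grip_width: 0.0153
```

```bash
python3 tilt.py; python3 - <<'E'
from h import *
S=cams.grab_frame("scene"); x,y=360,110
save("low",cv2.resize(np.clip(S["color"][y:y+140,x:x+140].astype(float)*1.7,0,255).astype(np.uint8),(560,560),interpolation=cv2.INTER_CUBIC))
E
```

```text
F [ 2.  -0.7  8.3] pos [0.5219 0.2418 0.0558] w 0.015349847121720859
cover_grip [(array([422.4, 195. ]), 0.91)]
cover_tongue [(array([408.4, 179.2]), 0.67)]
0 tongue [406.7 180.8] grip [424.6 194.9] +x edge -y,+y corner [413.4 226.4] [463.3 215.4]
5 tongue [406.9 183.9] grip [424.8 195.1] +x edge -y,+y corner [414.2 224.8] [464.4 213.9]
10 tongue [407.2 187.1] grip [424.9 195.2] +x edge -y,+y corner [414.9 223. ] [465.4 212. ]
15 tongue [407.6 190.3] grip [425.1 195.4] +x edge -y,+y corner [415.5 221. ] [466.2 210. ]
20 tongue [408.1 193.5] grip [425.2 195.5] +x edge -y,+y corner [416.  218.8] [466.9 207.8]
```

View pics/low.png

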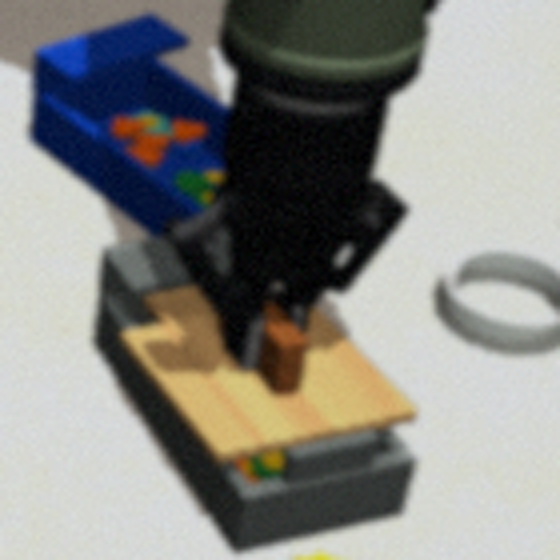

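apply_moves(steps=[[0, 0, 0.05, 0], [0, 0, 0.1, 0], [0, 0, 0.15, 0], [0, 0, 0.2, 0], [0, 0, 0.25, 0], [0, 0, 0.3, 0], [0, 0, 0.35, 0], [0, 0, 0.4, 0], [0, 0, 0.4, 0], [0, 0, 0.4, 0]])

```text
clock: 14.5
position: [0.5236, 0.2419, 0.0526]
tool_rot: [-3.141, -0.005, 0.029]
force: [8.8, -0.7, 11.0]
grip_width: 0.0156
```

```bash
python3 tilt.py; python3 - <<'E'
from h import *
S=cams.grab_frame("scene"); x,y=360,110
save("low2",cv2.resize(np.clip(S["color"][y:y+140,x:x+140].astype(float)*1.7,0,255).astype(np.uint8),(560,560),interpolation=cv2.INTER_CUBIC))
E
```

```text
F [ 8.8 -0.7 11. ] pos [0.5236 0.2419 0.0526] w 0.015593566215826722
cover_grip [(array([424.3, 195.8]), 0.56)]
cover_tongue [(array([407.2, 180.7]), 0.59)]
0 tongue [406.9 182.3] grip [424.7 196.5] +x edge -y,+y corner [413.5 228.1] [463.4 217.1]
5 tongue [407.  185.5] grip [424.9 196.7] +x edge -y,+y corner [414.3 226.5] [464.5 215.5]
10 tongue [407.3 188.6] grip [425.  196.9] +x edge -y,+y corner [415.1 224.7] [465.5 213.7]
15 tongue [407.7 191.8] grip [425.2 197. ] +x edge -y,+y corner [415.7 222.7] [466.3 211.7]
20 tongue [408.2 195. ] grip [425.4 197.1] +x edge -y,+y corner [416.2 220.5] [467.  209.5]
```

View pics/low2.png

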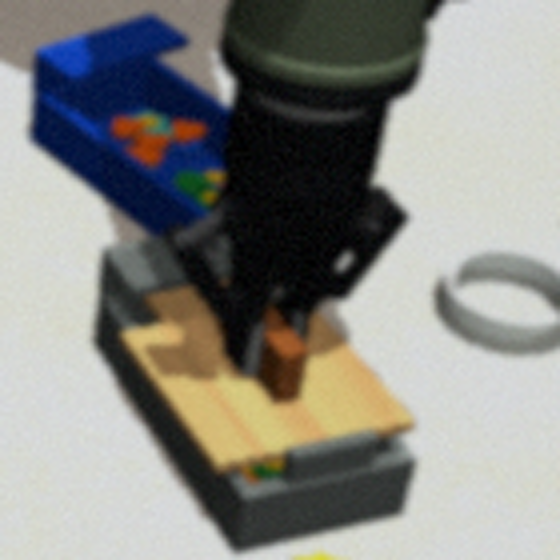

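apply_moves(steps=[[0, 0, 0, 0], [0, 0, 0, 0], [0, 0, 0, 0], [0, 0, 0, 0], [0, 0, -0.3, 0], [0, 0, -1, 0], [0, 0, -2, 0], [0, 0, -3, 0], [0, 0, -4, 0], [0, 0, -4, 0]], claw=0.25)

```text
clock: 15.53
position: [0.5218, 0.2422, 0.0937]
tool_rot: [-3.14, -0.002, 0.03]
force: [0.3, 0.1, -0.1]
grip_width: 0.0638
```

```bash
cat > chk.py <<'E'
from edge import *
rel((.521,.2418,.06),.03)
T=cams.grab_frame("top");S=cams.grab_frame("scene")
for c,f in (("scene",S),("top",T)):
    for n in ("cover_grip","cover_tongue"): print(c,n,[(np.round(r["uv"],1),round(r["score"],2),np.round(px2w(f,r["uv"],.065 if n[6]=='g' else .044),4)) for r in cams.pinpoint(c,n)])
def seg(tilt):
    c,s=np.cos(tilt),np.sin(tilt); r=lambda x,y,z:(-82+(x+82)*c-z*s,y,40+(x+82)*s+z*c)
    return [(r(68,-58,8),r(68,58,8)),(r(-52,-58,8),r(68,-58,8)),(r(0,58,8),r(68,58,8)),(r(35,-8,42),r(35,8,42)),(r(-52,-58,8),r(-52,-31,8)),(r(68,-58,0),r(68,-26,0)),(r(-15,-8,42),r(35,-8,42))]
p0=np.array([.521,.242,.03])
vs=[(S,gm(S),range(7))]
for d in (-1,0,1,2,3,4,5):
    r=best(p0,vs,seg(np.radians(d))); print(d,np.round(p0+r.x*[1e-3,1e-3,1e-2],4),round(float(r.fun),1))
E
python3 chk.py
```

```text
t 15.53 pos [0.5218 0.2422 0.0937] rpy [-3.14e+00 -2.00e-03  3.00e-02] q [-0.99  0.75  0.68  1.87 -0.66  0.76 -1.48] F [ 0.3  0.1 -0.1] w 0.0638
go [-0.09  0.04  3.37] turn -0.0
scene cover_grip [(array([425.4, 196.7]), 0.73, array([0.5261, 0.242 , 0.065 ])), (array([419.9, 220.1]), 0.73, array([0.5924, 0.1977, 0.065 ]))]
scene cover_tongue [(array([404.8, 177.8]), 0.57, array([0.4257, 0.2411, 0.044 ]))]
top cover_grip [(array([220.5, 168.7]), 0.94, array([0.5158, 0.2376, 0.065 ]))]
top cover_tongue [(array([221.4, 202.2]), 0.89, array([0.4334, 0.2361, 0.044 ]))]
-1 [0.5186 0.2425 0.0264] -608.3
0 [0.5208 0.2416 0.0146] -620.2
1 [0.5231 0.2407 0.002 ] -624.9
2 [ 0.5252  0.2397 -0.0089] -624.0
3 [ 0.5276  0.2387 -0.0242] -615.4
4 [ 0.5297  0.2379 -0.0338] -599.5
5 [ 0.5322  0.2369 -0.0478] -576.1
```

apply_moves(steps=[[0, 0, -2, 0], [0, 2, -4, 0], [0, 5, -6, 0], [0, 9, -8, 0], [0, 13, -8, 0], [0, 17, -8, 0], [0, 21, -8, 0], [0, 25, -8, 0], [0, 28, -8, 0], [0, 28, -8, 0]])

```text
clock: 16.67
position: [0.5287, -0.0447, 0.1717]
tool_rot: [3.139, -0.001, 0.022]
force: [-0.8, -1.0, -0.8]
grip_width: 0.0639
```

```bash
cat > chk2.py <<'E'
exec(open("chk.py").read().split("p0=")[0])
p0=np.array([.521,.242,.03])
gs,gt=gm(S),gm(T)
for nm,mk in (("scene",lambda:[(S,gs,range(7))]),("top",lambda:[(T,gt,range(4))]),("both",lambda:[(S,gs,range(7)),(T,gt,range(4))])):
  for d in (-1,0,1,2,3):
    r=best(p0,mk(),seg(np.radians(d))); print(nm,d,np.round(p0+r.x*[1e-3,1e-3,1e-2],4),round(float(r.fun),1))
q=np.array([.529,.242,.03]); B=[SEG[i] for i in (3,4,5,6)]+[((68,-25,60),(68,25,60)),((76,-50,40),(76,50,40)),((76,-50,0),(76,50,0)),((76,-50,0),(76,-50,40))]
for nm,v in (("scene",[(S,gs,range(8))]),("both",[(S,gs,range(8)),(T,gt,[0,1,2])])):
    r=best(q,v,B); print("bin",nm,np.round(q+r.x*[1e-3,1e-3,1e-2],4),round(float(r.fun),1))
E
python3 chk2.py
```

```text
t 16.67 pos [ 0.5287 -0.0447  0.1717] rpy [ 3.139e+00 -1.000e-03  2.200e-02] q [-0.57  0.57  0.76  1.93 -0.52  0.84 -1.07] F [-0.8 -1.  -0.8] w 0.0639
go [ -0.13 -28.69  11.11] turn -0.008
scene cover_grip [(array([422.9, 195.7]), 0.75, array([0.5215, 0.2383, 0.065 ]))]
scene cover_tongue [(array([407.2, 181.1]), 0.79, array([0.4391, 0.2412, 0.044 ]))]
top cover_grip [(array([220. , 167.7]), 0.89, array([0.5183, 0.239 , 0.065 ]))]
top cover_tongue [(array([221.1, 204.9]), 0.93, array([0.4266, 0.2366, 0.044 ]))]
scene -1 [0.5188 0.2427 0.0273] -664.5
scene 0 [0.5209 0.2419 0.0169] -682.7
scene 1 [0.5232 0.241  0.0029] -693.9
scene 2 [ 0.5254  0.2402 -0.0088] -699.0
scene 3 [ 0.5277  0.2393 -0.0208] -695.0
top -1 [0.5197 0.2424 0.0305] -320.7
top 0 [0.5193 0.2421 0.031 ] -323.1
top 1 [0.5189 0.2419 0.0317] -315.1
top 2 [0.5185 0.2418 0.0317] -306.9
top 3 [0.5182 0.2416 0.0311] -298.7
both -1 [0.5192 0.2426 0.026 ] -981.8
both 0 [0.5194 0.242  0.03  ] -995.9
both 1 [0.5198 0.2412 0.0257] -947.1
both 2 [0.5203 0.2401 0.0317] -872.1
both 3 [ 0.5274  0.2402 -0.014 ] -825.7
bin scene [0.5292 0.2461 0.0528] -498.9
bin both [0.5296 0.2403 0.0088] -640.9
```

```bash
python3 -c "
from h import *
print(workorder.job_done()); print(telemetry.observe()['clock'])"
```

```text
the job is handed in; nothing more can be done
None
the job is handed in; nothing more can be done
```

I closed the grey bin with the tongued cover and let go; the job is handed in at about 17 s of the 35 s allowed. The simulator gave no verdict.

**How it went:**
- The moves cannot tilt the tool. I gripped the cover lightly and tilted it to about 14° against the stop tab.
- I then slid the tongue under the lip and lowered the far edge inside the tab.
- I opened the gripper with about 3° of tilt left, so the cover settled the last bit by itself. The arm then backed away. The plain cover and the blue bin were not touched.

**Final checks:**
- **Flatness:** fitting both cameras together gives a level cover (best at 0° tilt), at x 0.519, y 0.242, yaw 0.03.
- **Position:** that puts the grip about 9.5 mm to the -x side of the bin's origin; the ideal is 8 mm. It is centred in y and square to the bin. The tongue end is at about -91.5 mm and the far edge at about 58.5 mm, inside the tab at 68 mm.
- **Forces:** the readings I took never exceeded about 27 N at the wrist.

**Disagreements:**
- The scene camera alone slightly favoured about 2° of tilt, combined with a yaw error that neither the top camera nor the gripper's yaw supports.
- Refitting the closed bin gave yaws from 0.01 to 0.05, so I kept 0.03 from the clearer view before closing.
- I had used all 12 picture views by the time I let go, so the final state was checked by numbers only.

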